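# Tighten an angle grinder's flange nut with the pin spanner

## Task

Take the pin spanner from its wooden rest, feel both of its pins into the two holes of the angle grinder's flange nut, and turn the nut clockwise (seen from above) with it until it is tight against its stop. Be gentle: neither press nor wrench hard on the nut, and leave everything else on the bench where it is. Then lift the spanner off and lay it back on the two cleats of its rest, as it lay before.

Things in the scene. Friction and masses are not known exactly. Their poses are not given: they have to be found in the camera images.
- grinder: Angle grinder, fixed, on its back in a plywood saddle, spindle up; 320 mm long. Origin on the bench right under the spindle; z up, x from the spindle along the motor body, which reaches x = 280 mm and 80 mm height. A level grinding disc, 115 mm diameter, is on the spindle, its top face at z = 90 mm; the steel flange nut lies on the disc.
- nut_face (a point): Fixed point on the spindle axis in the nut's top face, 100 mm above the bench, with the grinder's axes (it does not turn with the nut). The nut is a round collar of 46 mm diameter, 10 mm thick, with two through holes of 7.6 mm diameter, centred 16 mm either side of the axis.
- nut (a joint): Angle of the nut on its thread, rad: 0 is tight at its stop, positive is unscrewed (counterclockwise from above); starts at 0.30 to 0.60. It turns at about 0.3 N m and stays put; past the stop torque rises by 4 N m per rad (springy lock). It does not rise or sink. The line of the holes is the grinder's y axis turned counterclockwise by (this value - 0.30 + spindle angle, see lock).
- lock (a point): Spindle-lock button on top of the gear head, 50 mm along x from the spindle, 80 mm up. The lock has play: spindle, disc and nut together swing up to 0.45 rad either way (about 0.15 N m) before it holds. The spindle angle is not measured and starts anywhere in the play, so find the holes by feel or sight; clockwise turning first takes up the play, then turns the nut.
- spanner: Steel pin spanner, 0.2 kg, 157 mm long. Origin midway between its pins at the head's underside; z up, x from handle to head, y along the line of the pins. Head: bar 14 (x) x 46 (y) x 6 mm. Cranked handle: x = -34 to -150 mm, 12 mm wide, 14 mm tall, its underside 10 mm above the origin. Pins point down at y = +-16 mm, 6 mm diameter, 8 mm long, tapered ends. Seated, the head rests on the nut's face.
- grip (a point): Point in the middle of the spanner handle's section (12 mm wide, 14 mm tall), 85 mm behind the pins, 17 mm above the head's underside, near the centre of mass; a good place to grasp it across its width. Axes as the spanner.
- pin_a (a point): Tip of the spanner's pin at y = +16 mm, 8 mm below the head's underside. Axes as the spanner.
- pin_b (a point): Tip of the spanner's pin at y = -16 mm, 8 mm below the head's underside. Axes as the spanner.
- rest: Fixed wooden spanner rest: block 100 (x) x 70 (y) x 30 mm high with two cleats across it, each 14 mm wide, tops 50 mm above the bench, centred at x = +-33 mm. Origin under the block's middle. The handle lies along x over both cleats, the head past the +x end, the grip point over the middle; fingers fit in the 52 mm gap between the cleats.
- rest_top (a point): Middle of the rest, level with the cleat tops (50 mm above the bench). Axes as the rest.
- offcut: Loose wooden offcut, 150 x 45 x 20 mm, a bystander.
- tape: Loose tape measure standing on edge, 72 x 42 x 66 mm, a bystander.
- driver: Loose screwdriver, a bystander.
- spare_disc: Loose spare grinding disc lying flat, 115 mm diameter, 6 mm thick, a bystander.
- washer: Loose plain steel flange without pin holes, 42 mm diameter, 10 mm thick, a bystander.
- screw_jar: Loose closed jar, 52 mm diameter, 70 mm tall, a bystander.
- hammer: Loose hammer, a bystander.
- block: Loose plywood piece, 90 x 70 x 18 mm, a bystander.

How it is judged (in metres and radians):
On the way, in this order (a step that is already met when the one before it is completed fails the run):
1. both pins of the spanner are in the nut's holes, at least 4 mm deep, before the nut is tightened (z of each of pin_a, pin_b in the frame of nut_face below -0.004 m and horizontal distance between each of pin_a, pin_b and nut_face below 0.021 m and value of joint nut above 0.2 rad), for 0.2 s.
2. the nut is turned to its stop (within 0.05 rad) with both pins in the holes (z of each of pin_a, pin_b in the frame of nut_face below -0.004 m and horizontal distance between each of pin_a, pin_b and nut_face below 0.021 m and value of joint nut below 0.05 rad), for 0.2 s.
At the end, for the whole second after the job is handed in: The nut is tight (within 0.05 rad of its stop) and the released spanner lies still and level on both cleats of its rest, pins down: its grip point within 25 mm of the rest's middle, its handle within 0.35 rad of the rest's length, its head over the same (+x) end as before (value of joint nut below 0.05 rad and horizontal distance between grip and rest_top below 0.025 m and height (world z) of grip between 0.05 and 0.065 m and angle between spanner's own z axis and vertical below 0.12 rad and angle between the x axis of spanner and the x axis of rest, either way round below 0.35 rad and x of pin_a in the frame of rest_top above 0.03 m and linear speed of spanner below 0.02 m/s); the robot touches nothing.
It fails at once if the spanner presses or wrenches on the grinder or its nut with more than 45 N (contact force between spanner and grinder above 45 N).
It fails at once if the robot itself pushes on the grinder, disc or nut with more than 10 N (contact force between any of the fingers, the arm and grinder above 10 N).
It fails at once if a bystander is moved by more than 40 mm (distance of any of offcut, tape, driver, spare_disc, washer, screw_jar, hammer, block from where it was at the start of the episode above 0.04 m).
It also fails if it takes over 72 s, if anything falls off the work surface, if the arm or the gripper's body presses on something with over 40 N, if the wrist force passes 120 N, or if a joint passes its speed limit or range.

## Robot

A 7-joint arm with a two-finger parallel gripper is mounted at the origin on the work surface. World frame = base frame: x ahead of the robot, y to its left, z up, the work surface at z = 0. Lengths are in mm, angles in rad, forces in N, time in s.
With the tool pointing down it reaches from about 400 to 875 mm from the base axis. Payload 4.4 kg.
Tool frame: the origin (TCP) lies midway between the tips of the shut fingers; the grasp point (between the pads) lies 19 mm behind it; z points along the fingers, y is the direction in which the jaws open and shut (so a half turn about z gives the same grasp; the last joint's range is limited). The gripper opens to 85 mm and grips with 20 to 120 N. Pads are 22 mm wide; open, the fingers measure 114 mm over their backs; the gripper's body (76 mm by 85 mm) begins 54 mm behind the grasp point. The pads swing forward as they close: fully open they stand 13 mm farther back than shut.
Start: joints at [-1.243, 0.628, 0.038, 1.517, -0.027, 0.996, -0.02], TCP at [249.383, 600.271, 231.313] pointing down, gripper open.
Joint ranges: [-3.06, 3.06], [-0.37, 2.12], [-1.25, 1.32], [0.18, 2.47], [-1.1, 4.24], [0.23, 1.98], [-2.94, 2.94]. Speed limits (rad/s): [2.57, 2.57, 3.14, 3.14, 3.14, 3.14, 3.14].

## Interface

Orientations are given as [roll, pitch, yaw] about the fixed x, y, z axes, in that order (R = Rz(yaw) Ry(pitch) Rx(roll)).
In Python, from cell import * gives the robot as it stands. The module is installed in compiled form; this text tells all that it offers.
- The arm moves only by the tool move_arm, never from a script. Its argument "series" is a list of rows, each a list of 2 entries, a list of its own where there are three numbers: the shift along the tool's x, y, z in m, then the turn about the tool's z in rad. In form: [[[x, y, z], yaw], ...]. A call has 1 to 5 rows; each row is the pose to reach, as a shift and turn from the pose measured when the call began, along the tool's axes at that moment; what a row does not reach only later rows make up. A row lasts 1/8 s, in which the tool goes at most 62.5 mm and 10.7 degrees, less where a joint would pass 70% of its speed; a pose out of reach is approached as far as the arm can. A call with a gripper value outside its range is refused whole. "claw" is the opening, from 0 (shut) to 1 (fully open), set as the call begins (left out, the last holds). The fingers move at their own pace and stop on an object; the grip force is fixed at half the most. Time passes only in rows, so rows that repeat a pose let the fingers close. It gives the time, the measured TCP pose, the force and the opening at its end, in the units of the state.
- read_state(): the state, without advancing time (a new reading comes with each control period).
- get_image(name): name is "scene" or "top"; returns the picture (480x640x3 uint8, blue, green, red); there is no depth.
- camera_model(name): a dict with "fov_y" (degrees; the focal length in pixels is half the picture's height over the tangent of half this angle, whatever the lens; pixels are square), "cx", "cy" (the principal point, pixels), "pose" (4x4, takes a point from camera to world coordinates). Camera axes: x right, y down, z forward; pixel columns grow to the right and rows downward; lengths in mm; the calibration is good to about 2 mm. A picture is of the moment at which its call begins. camera_model takes no time and is no camera call.
- finish_job(): hands the job in, once; it reports no verdict.
The state is a dict: "clock": time; "qpos": joint angles; "qd": joint speeds; "tau": joint torques, N m; "eef_pos": TCP position; "tool_rot": TCP orientation; "force": force on the tool from outside, world axes, zero at the start; "torque": the same for the moment, N m; "width": finger opening in mm.
Only numpy, scipy, OpenCV 4.12 (cv2) and the standard library are available. Lean on these libraries where they do the work, as an engineer would, in place of code of your own. Each camera call takes 0.05 s, during which the arm holds its last target. There are 200 camera calls.

## Working session

There is one attempt and no reset: what is moved stays moved. The work goes in short steps, Python scripts to look and compute and a tool call to move; the robot and the scene stay as the last step left them, time stands still between calls to the robot, and variables do not carry over. Pictures are saved under pics/ and viewed, about 8 in all and at most 12, crops included, and the job is handed in when it is done.

Besides the shell and the picture viewer there is one more tool, called after ">>>" as a command line: name --argument value ..., lists and objects as JSON in quotes. move_arm: Moves the arm, as the interface text tells. Its arguments: {"type":"object","properties":{"series":{"type":"array"},"claw":{"type":"number"}},"required":["series"]}

```bash
mkdir -p pics; python3 - <<'E'
from cell import *
import cv2
print(read_state())
for n in("scene","top"):
    cv2.imwrite(f"pics/{n}0.png",get_image(n)); print(n,camera_model(n))
E
```

```text
{'clock': 0.0, 'qpos': array([-1.24280958,  0.62932115,  0.03842931,  1.51837141, -0.02702366,
        0.99628506, -0.01999397]), 'qd': array([-6.93366908e-06,  1.94868797e-05,  3.04739629e-04, -2.35960005e-04,
       -1.42928355e-04, -1.29144393e-03, -1.78296860e-03]), 'tau': array([ 5.56720825e-04, -5.63393605e+01,  1.22668114e+00, -1.93439251e+01,
        1.11319392e-02,  1.07911817e-02, -1.34609092e-06]), 'eef_pos': array([249.11911677, 599.6946304 , 230.40393897]), 'tool_rot': array([-3.13972492e+00, -3.90675411e-06,  2.74780922e+00]), 'force': array([ 0.37085702, -0.37536439, -0.72592433]), 'torque': array([-0.05172315, -0.01448011,  0.00929226]), 'width': 85.5899941057146}
scene {'fov_y': 45.437228172133516, 'cx': 316.98207501660113, 'cy': 243.7224834719721, 'pose': array([[ 6.88564004e-01,  4.36931782e-01, -5.78766128e-01,
         1.49236113e+03],
       [ 7.24988729e-01, -3.96649581e-01,  5.63081214e-01,
        -9.49477234e+02],
       [ 1.64607359e-02, -8.07316374e-01, -5.89889240e-01,
         1.02523724e+03],
       [ 0.00000000e+00,  0.00000000e+00,  0.00000000e+00,
         1.00000000e+00]])}
top {'fov_y': 46.874834239537634, 'cx': 319.23662459439294, 'cy': 240.05260155922957, 'pose': array([[-1.74089733e-02, -9.92550196e-01,  1.20586217e-01,
         4.14283488e+02],
       [-9.99688489e-01,  1.51218650e-02, -1.98558364e-02,
        -3.25052326e+01],
       [ 1.78844258e-02, -1.20894322e-01, -9.92504262e-01,
         1.41347625e+03],
       [ 0.00000000e+00,  0.00000000e+00,  0.00000000e+00,
         1.00000000e+00]])}
```

View pics/top0.png

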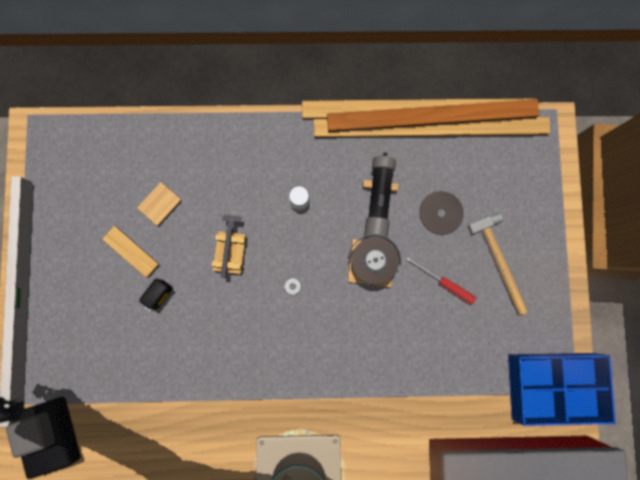

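View pics/scene0.png

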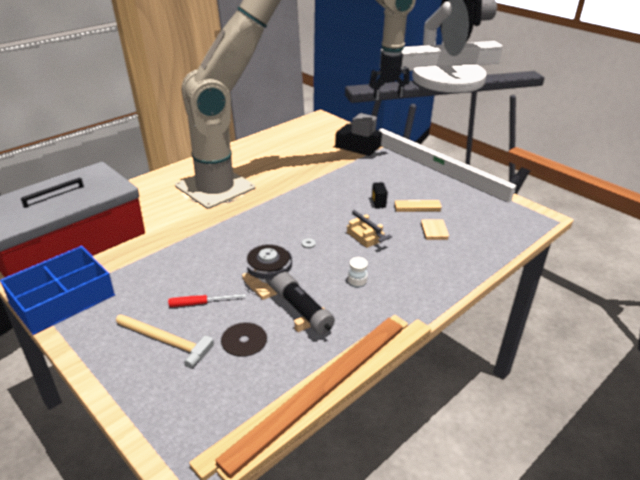

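The top view shows the spanner on its rest around (230,248), head at about (232,220), and the nut at about (376,260). In the scene view the rest is around (368,230) and the nut around (268,255). Next I'll enlarge both places in one composite.

```bash
cat > h.py <<'E'
import cv2, numpy as np
from cell import *
from scipy.optimize import least_squares
def crops(items,out,s=8,w=50,h=37):
    ims={n:get_image(n) for n in {i[0] for i in items}}
    t=[]
    for n,x,y in items:
        c=cv2.resize(ims[n][y:y+h,x:x+w],(w*s,h*s),interpolation=cv2.INTER_CUBIC)
        for k in range(0,w,10): cv2.putText(c,str(x+k),(k*s,9),0,.32,(0,255,255),1); cv2.line(c,(k*s,10),(k*s,15),(0,255,255),1)
        for k in range(0,h,10): cv2.putText(c,str(y+k),(0,k*s+4),0,.32,(0,255,0),1)
        t.append(c)
    rows=[np.hstack(t[i:i+2]) for i in range(0,len(t),2)]
    cv2.imwrite(out,np.vstack(rows))
def ray(n,u,v):
    m=camera_model(n);f=240/np.tan(np.radians(m["fov_y"])/2);P=m["pose"]
    d=P[:3,:3]@[(u-m["cx"])/f,(v-m["cy"])/f,1];return P[:3,3],d
def atz(n,u,v,z):
    o,d=ray(n,u,v);return o+d*(z-o[2])/d[2]
def tri(a,b):
    o1,d1=ray("top",*a);o2,d2=ray("scene",*b)
    s=np.linalg.lstsq(np.c_[d1,-d2],o2-o1,rcond=None)[0]
    p,q=o1+d1*s[0],o2+d2*s[1];return (p+q)/2,np.linalg.norm(p-q)
def proj(n,p):
    m=camera_model(n);f=240/np.tan(np.radians(m["fov_y"])/2);P=m["pose"]
    c=P[:3,:3].T@(np.array(p)-P[:3,3]);return c[:2]/c[2]*f+[m["cx"],m["cy"]]
E
python3 -c "
from h import *
crops([('top',205,209),('scene',343,205),('top',351,241),('scene',243,238)],'pics/c1.png')
" ; python3 - <<'E'
import cv2,sys
sys.path.insert(0,'.')
E
```

```text
(no output)
```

View pics/c1.png

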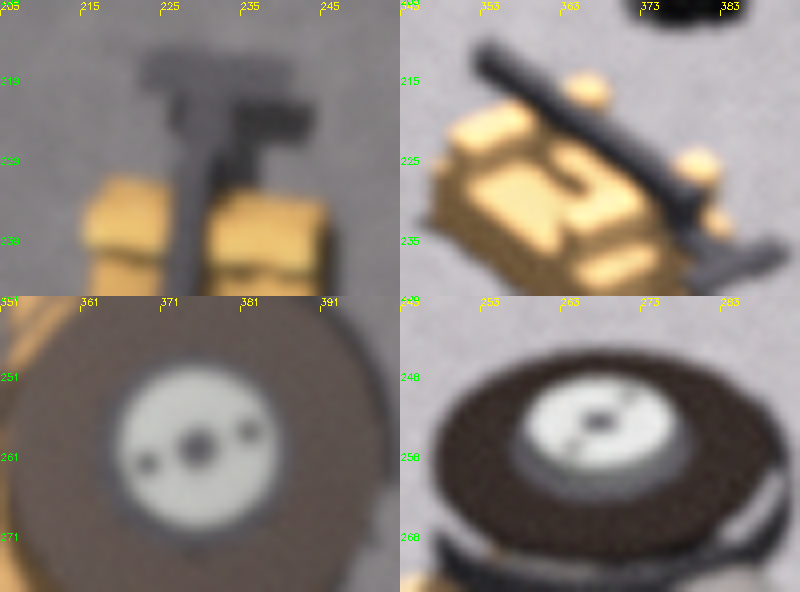

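Nut centre is at about (375.2,259.6) in top and (267.3,253.3) in scene. The holes are at (369.1,261.6) and (381.7,257.6) in top. Now I'll triangulate them, and take a crop of the whole spanner.

```bash
python3 - <<'E'
from h import *
crops([('top',203,211),('scene',344,203)],'pics/c2.png',8,50,74)
c=tri((375.2,259.6),(267.3,253.3));print(c)
a=tri((369.06,261.56),(263.9,256.56));b=tri((381.7,257.56),(271.3,250.06));print(a,b)
print(atz('top',375.2,259.6,100),atz('scene',267.3,253.3,100))
A,B=atz('top',369.06,261.56,100),atz('top',381.7,257.56,100);print(A,B,np.linalg.norm(A-B),np.arctan2(*(A-B)[[1,0]]))
# grinder body axis: motor end in top0 
for z in (40,80): print('body',z,atz('top',384,160,z))
E
```

```text
(array([ 524.76066905, -192.0846521 ,   97.6929738 ]), np.float64(1.0011788733351519))
(array([ 516.2398385 , -186.25294232,   78.96043782]), np.float64(18.791099879211835)) (array([ 533.99646109, -197.81084111,  116.7028155 ]), np.float64(18.454691879764653))
[ 524.88444298 -191.41844584  100.        ] [ 526.82800116 -194.33624749  100.        ]
[ 520.43360477 -176.62046652  100.        ] [ 529.51876921 -207.10177596  100.        ] 31.806452775457934 1.8604695041713242
body 40 [ 784.24804394 -228.71411826   40.        ]
body 80 [ 773.47349853 -222.99989101   80.        ]
```

View pics/c2.png

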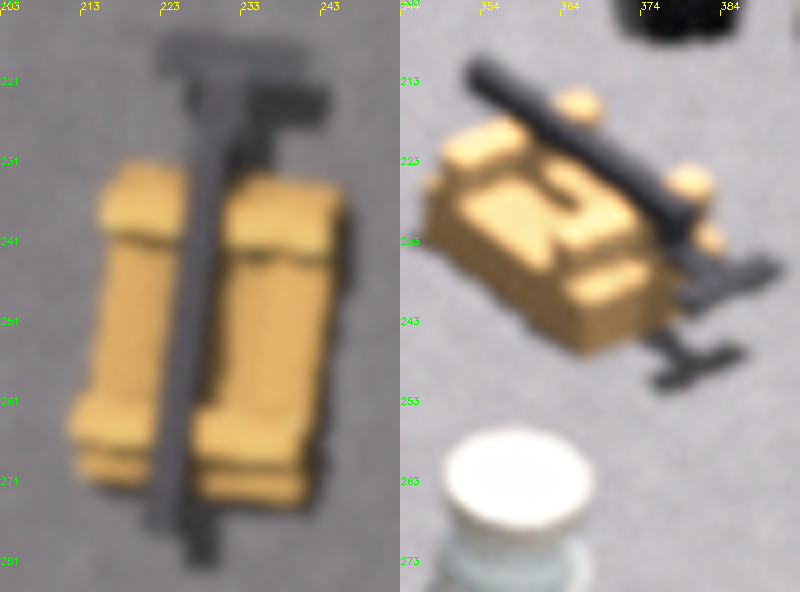

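The spanner's head centre is at about (231.4,218.3) in top and (385.1,237.9) in scene. The handle's tail is at (223,277.2) in top and (353.3,211.7) in scene, and it lies along the rest.

```bash
python3 - <<'E'
from h import *
a=tri((369.06,261.56),(271.3,250.06));b=tri((381.7,257.56),(263.9,256.56));print(a,b)
obs=[('top',(0,0,6),(231.4,218.3)),('scene',(0,0,5),(385.1,237.9)),('scene',(-148,0,17),(353.3,211.7)),
('top',(-150,0,20),(223.0,277.2)),]
mid=[((228.4,235.6)),((224.4,266.8))]
def f(p,full=0):
    x,y,z,t=p;R=np.array([[np.cos(t),-np.sin(t)],[np.sin(t),np.cos(t)]]);r=[]
    for n,l,uv in obs:
        q=np.r_[R@l[:2]+[x,y],z+l[2]];r+=list(proj(n,q)-uv)
    for uv in mid:
        q=atz('top',*uv,z+24)[:2]-[x,y];r.append((R.T@q)[1]/2.4)
    return np.array(r)
s=least_squares(f,[600,150,40,0.1],x_scale=[100,100,100,1],loss='soft_l1');print(s.x,f(s.x).round(2))
x,y,z,t=s.x;print('grip',x-85*np.cos(t),y-85*np.sin(t),z+17)
f2=lambda p:f([*p[:2],40,p[2]]);s=least_squares(f2,[600,150,0.1]);x,y,t=s.x;print(s.x,f2(s.x).round(2),'grip',x-85*np.cos(t),y-85*np.sin(t))
# rest corners top: cleat tops z=50
for uv in [(213,235.5),(246,240.5),(211.5,264.5),(241.0,268.5)]: print(atz('top',*uv,50))
E
```

```text
(array([ 520.92191315, -176.34689436,   98.47897592]), np.float64(1.1439650163398343)) (array([ 529.4775391 , -207.76298016,   97.4601826 ]), np.float64(0.8343963266620908))
[ 6.40066891e+02  1.58513323e+02  3.65708988e+01 -1.21840012e-01] [ 0.08 -0.44 -0.5  -0.17 -0.26  0.32  0.08  0.07 -0.33 -0.26]
grip 555.697022550648 168.8441197439926 53.570898809316596
[ 6.40398513e+02  1.57652937e+02 -1.22423688e-01] [ 0.23 -0.8  -0.51 -0.95 -0.29 -0.47  0.19 -0.15 -0.23 -0.18] grip 556.0346894851856 168.03297608209266
[595.29937471 203.00786023  50.        ]
[581.58824474 121.52893284  50.        ]
[523.41286333 206.27385455  50.        ]
[512.39236144 133.90010125  50.        ]
```

```bash
cat >> h.py <<'E'
def to(x,y,z,yaw):
    s=read_state();p=s["eef_pos"]
    from scipy.spatial.transform import Rotation as R
    M=R.from_euler('xyz',s["tool_rot"]).as_matrix()
    d=M.T@(np.array([x,y,z])-p)/1000
    t=-((yaw-s["tool_rot"][2]+np.pi)%(2*np.pi)-np.pi)
    print("t",round(s["clock"],2),"pos",p.round(1),"rot",s["tool_rot"].round(3),"F",s["force"].round(1),"T",s["torque"].round(2),"w",round(s["width"],1),"q7",round(s["qpos"][6],2))
    print("shift",d.round(4),"turn",round(t,3))
E
python3 -c "
from h import *
to(556,168,140,np.pi-.122)"
```

```text
t 0.3 pos [249.3 600.1 231. ] rot [-3.141  0.     2.748] F [-0.2  0.8  0.3] T [-0.01  0.01 -0.07] w 85.3 q7 -0.02
shift [-0.449  -0.2813  0.0912] turn -0.272
```

>>> move_arm --series '[[[-0.06,-0.038,0.01],-0.05],[[-0.115,-0.072,0.02],-0.1],[[-0.17,-0.106,0.03],-0.15],[[-0.22,-0.138,0.04],-0.2],[[-0.27,-0.17,0.05],-0.272]]' --claw 0.6

```text
clock: 0.92
eef_pos: [428.5, 346.6, 182.8]
tool_rot: [-3.142, 0.0, 3.022]
force: [1.0, 0.0, -0.1]
width: 51.3
```

```bash
python3 -c "
from h import *
to(556,168,140,np.pi-.122)"
```

```text
t 0.93 pos [428.5 346.6 182.8] rot [-3.142  0.     3.022] F [ 1.   0.  -0.1] T [ 0.04 -0.03 -0.  ] w 51.3 q7 0.68
shift [-0.1478 -0.1621  0.0429] turn 0.003
```

>>> move_arm --series '[[[-0.04,-0.044,0.012],0.0],[[-0.08,-0.088,0.024],0.0],[[-0.12,-0.132,0.035],0.0],[[-0.148,-0.162,0.043],0.0],[[-0.148,-0.162,0.043],0.003]]'

```text
clock: 1.55
eef_pos: [558.1, 163.2, 139.1]
tool_rot: [-3.139, 0.001, 3.012]
force: [-0.8, 0.1, -0.1]
width: 51.6
```

```bash
python3 -c "
from h import *
to(556,168,39,np.pi-.122)
crops([('top',203,211),('scene',344,195)],'pics/c3.png',8,50,74)"
```

```text
t 1.55 pos [558.1 163.2 139.1] rot [-3.139e+00  1.000e-03  3.012e+00] F [-0.8  0.1 -0.1] T [0.04 0.04 0.04] w 51.6 q7 1.05
shift [0.0029 0.0048 0.1001] turn -0.008
```

View pics/c3.png

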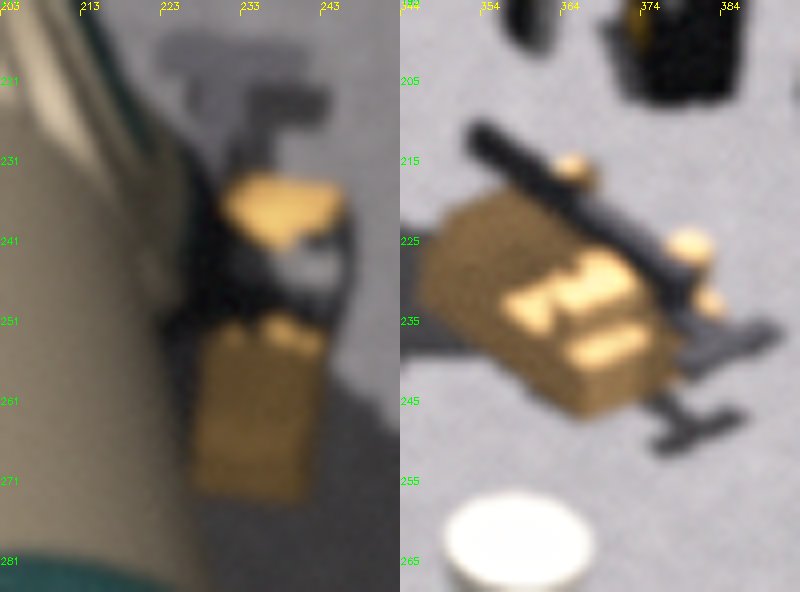

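The top view is mostly blocked by the arm, and the spanner is unmoved. The finger is between the cleats (about (241,243) in top), so I'll go down.

>>> move_arm --series '[[[0.003,0.005,0.03],-0.008],[[0.003,0.005,0.06],-0.008],[[0.003,0.005,0.085],-0.008],[[0.003,0.005,0.1],-0.008],[[0.003,0.005,0.1],-0.008]]'

```text
clock: 2.28
eef_pos: [552.5, 174.7, 39.1]
tool_rot: [3.141, -0.002, 3.028]
force: [0.1, -0.6, -0.7]
width: 51.3
```

```bash
python3 -c "
from h import *
to(556,168,39,np.pi-.122)
crops([('scene',330,180)],'pics/c4.png',8,80,70)"
```

```text
t 2.27 pos [552.5 174.7  39.1] rot [ 3.141e+00 -2.000e-03  3.028e+00] F [ 0.1 -0.6 -0.7] T [-0.    0.01 -0.05] w 51.3 q7 1.04
shift [-0.0042 -0.0063  0.0001] turn 0.009
```

View pics/c4.png

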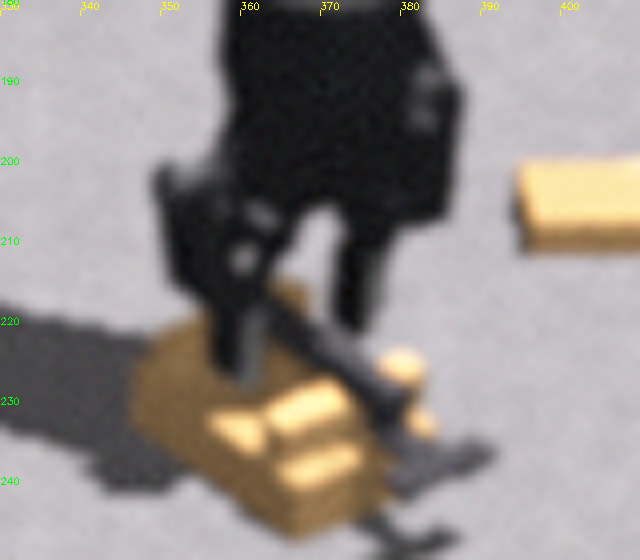

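The fingers straddle the handle between the cleats, tips at about (358,227) and (373,220). I'll correct the few millimetres left, then close.

>>> move_arm --series '[[[-0.004,-0.006,0.0],0.009],[[-0.004,-0.006,0.0],0.009],[[-0.004,-0.006,0.0],0.009]]'

```text
clock: 2.7
eef_pos: [557.1, 168.0, 40.5]
tool_rot: [3.14, 0.001, 3.018]
force: [0.3, 0.1, 1.0]
width: 51.2
```

>>> move_arm --series '[[[0,0,0],0],[[0,0,0],0],[[0,0,0],0],[[0,0,0],0],[[0,0,0],0]]' --claw 0.0

```text
clock: 3.32
eef_pos: [557.2, 168.3, 40.8]
tool_rot: [3.14, 0.001, 3.018]
force: [-1.9, 0.9, 5.2]
width: 11.0
```

```bash
python3 -c "
from h import *
to(556,168,160,np.pi-.122)"
```

```text
t 3.33 pos [557.2 168.3  40.8] rot [3.140e+00 1.000e-03 3.018e+00] F [-1.9  0.9  5.2] T [ 0.09  0.15 -0.03] w 11.0 q7 1.04
shift [ 0.0011 -0.0003 -0.1192] turn -0.001
```

Gripped (width 11 mm). Lift and carry to above the nut.

>>> move_arm --series '[[[0,0,-0.02],0],[[0,0,-0.05],0],[[0,0,-0.09],0],[[0,0,-0.12],0],[[0,0,-0.12],0]]'

```text
clock: 3.95
eef_pos: [558.3, 168.4, 162.4]
tool_rot: [3.138, 0.004, 3.018]
force: [-0.2, -0.1, -2.1]
width: 10.7
```

```bash
python3 -c "
from h import *
to(445.3,-216,150,np.pi+.29)"
```

```text
t 3.95 pos [558.3 168.4 162.4] rot [3.138 0.004 3.018] F [-0.2 -0.1 -2.1] T [ 0.06  0.05 -0.01] w 10.7 q7 1.06
shift [ 0.0649 -0.3954  0.0109] turn -0.414
```

>>> move_arm --series '[[[0.005,-0.03,0],-0.03],[[0.012,-0.075,0.002],-0.08],[[0.02,-0.12,0.004],-0.13],[[0.028,-0.165,0.006],-0.18],[[0.033,-0.2,0.008],-0.22]]'

```text
clock: 4.58
eef_pos: [498.7, -28.2, 151.7]
tool_rot: [3.14, 0.001, -3.045]
force: [1.0, -0.1, -1.4]
width: 10.6
```

```bash
python3 -c "
from h import *
to(445.3,-216,150,np.pi+.29)"
```

```text
t 4.58 pos [498.7 -28.2 151.7] rot [ 3.140e+00  1.000e-03 -3.045e+00] F [ 1.  -0.1 -1.4] T [-0.04  0.03  0.03] w 10.6 q7 1.54
shift [ 0.0712 -0.1818  0.0013] turn -0.193
```

>>> move_arm --series '[[[0.016,-0.045,0],-0.05],[[0.033,-0.09,0],-0.1],[[0.052,-0.14,0.001],-0.15],[[0.065,-0.17,0.001],-0.18],[[0.071,-0.182,0.001],-0.193]]'

```text
clock: 5.2
eef_pos: [443.4, -217.9, 148.7]
tool_rot: [3.138, -0.001, -2.855]
force: [0.9, 0.4, -1.7]
width: 11.0
```

>>> move_arm --series '[[[0,0,0],0],[[0,0,0],0]]'

```text
clock: 5.45
eef_pos: [443.7, -216.2, 148.2]
tool_rot: [3.137, -0.002, -2.854]
force: [1.0, 0.7, -2.5]
width: 10.5
```

```bash
python3 -c "
from h import *
to(445.3,-216,131,np.pi+.29)"
```

```text
t 5.45 pos [ 443.7 -216.2  148.2] rot [ 3.137e+00 -2.000e-03 -2.854e+00] F [ 1.   0.7 -2.5] T [0.   0.04 0.02] w 10.5 q7 2.05
shift [-0.0017 -0.0004  0.0172] turn -0.002
```

>>> move_arm --series '[[[-0.0015,0,0.009],0],[[-0.0015,0,0.018],0],[[-0.0015,0,0.018],0],[[-0.0015,0,0.018],0]]'

```text
clock: 5.95
eef_pos: [445.1, -215.5, 130.1]
tool_rot: [3.136, -0.002, -2.853]
force: [0.7, -0.6, -1.6]
width: 11.1
```

```bash
python3 -c "
from h import *
to(445.3,-216,131,np.pi+.29)
crops([('top',355,240),('scene',243,220)],'pics/c5.png',10,40,58)"
```

```text
t 5.95 pos [ 445.1 -215.5  130.1] rot [ 3.136e+00 -2.000e-03 -2.853e+00] F [ 0.7 -0.6 -1.6] T [-0.11  0.05  0.02] w 11.1 q7 2.04
shift [-0.0001 -0.0005 -0.0009] turn -0.002
```

View pics/c5.png

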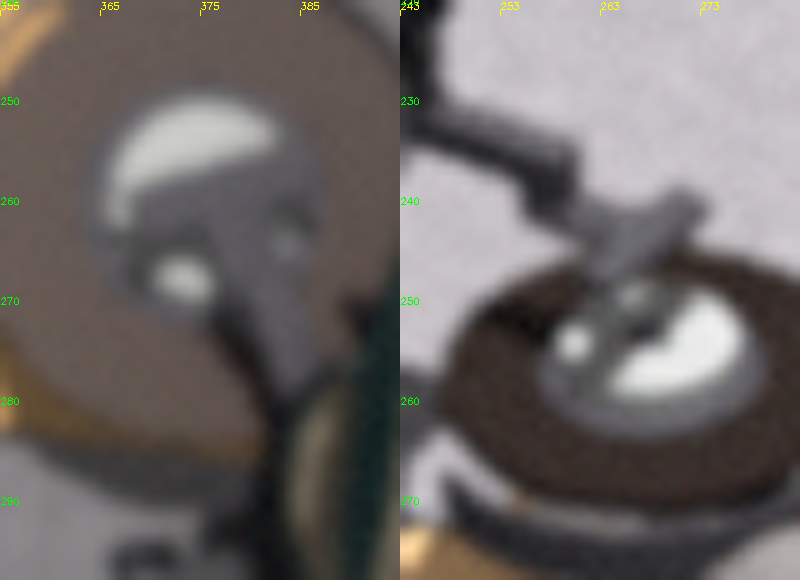

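Head over the nut, roughly in line; I'll overlay the predicted head outline and nut holes to refine.

```bash
cat >> h.py <<'E'
def overlay(out,L=83.6,lat=0,dz=-0.8,boxes=(('top',358,240),('scene',246,228)),s=12,w=33,h=45,nut=(525,-192,99),hl=1.8605):
    st=read_state();p=st["eef_pos"];t=st["tool_rot"][2]+np.pi
    ux=np.array([np.cos(t),np.sin(t)]);uy=np.array([-ux[1],ux[0]])
    o=p[:2]+L*ux+lat*uy;z=p[2]+dz;t_=[]
    for n,x,y in boxes:
        c=cv2.resize(get_image(n)[y:y+h,x:x+w],(w*s,h*s),interpolation=cv2.INTER_CUBIC)
        T=lambda q:tuple(int(round(v)) for v in ((proj(n,q)-[x,y]+.5)*s-.5))
        for hz in (6,):
            cs=[T(np.r_[o+a*ux+b*uy,z+hz]) for a,b in((7,23),(7,-23),(-7,-23),(-7,23))]
            cv2.polylines(c,[np.array(cs)],True,(0,255,0),1)
        for b in(16,-16):
            cv2.line(c,T(np.r_[o+b*uy,z]),T(np.r_[o+b*uy,z-8]),(0,0,255),1)
            cv2.circle(c,T(np.array([nut[0]+b*np.cos(hl),nut[1]+b*np.sin(hl),nut[2]])),3,(255,0,255),1)
        for a in(-34,-60): cv2.line(c,T(np.r_[o+a*ux+6*uy,z+24]),T(np.r_[o+a*ux-6*uy,z+24]),(255,255,0),1)
        t_.append(c)
    cv2.imwrite(out,np.hstack(t_))
    print(o,z)
E
python3 -c "
from h import *
overlay('pics/c6.png')"
```

```text
[ 525.39403559 -191.99499184] 129.61019157696754
```

View pics/c6.png

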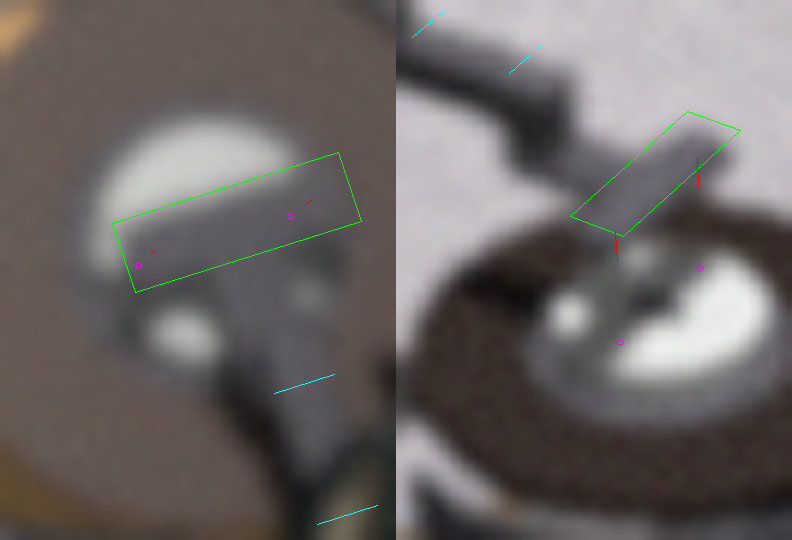

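The outline agrees with the picture to about 1 mm in top, and the scene offset is the same height bias seen before. I'll descend to just above the face.

>>> move_arm --series '[[[0,0,0.008],0],[[0,0,0.014],0],[[0,0,0.018],0],[[0,0,0.018],0]]'

```text
clock: 6.65
eef_pos: [444.9, -215.6, 112.0]
tool_rot: [3.136, -0.002, -2.854]
force: [0.5, -0.0, -1.0]
width: 10.9
```

```bash
python3 -c "
from h import *
to(445.3,-216,109,np.pi+.285)"
```

```text
t 6.65 pos [ 444.9 -215.6  112. ] rot [ 3.136e+00 -2.000e-03 -2.854e+00] F [ 0.5 -0.  -1. ] T [-0.01  0.02  0.01] w 10.9 q7 2.03
shift [-0.0003 -0.0005  0.003 ] turn 0.003
```

>>> move_arm --series '[[[0,0,0.0015],0],[[0,0,0.003],0],[[0,0,0.004],0],[[0,0,0.004],0]]'

```text
clock: 7.15
eef_pos: [444.8, -215.5, 108.0]
tool_rot: [3.136, -0.002, -2.854]
force: [-0.2, 0.0, -1.6]
width: 11.0
```

```bash
python3 -c "
from h import *
to(445.3,-216,105,np.pi+.285)"
```

```text
t 7.15 pos [ 444.8 -215.5  108. ] rot [ 3.136e+00 -2.000e-03 -2.854e+00] F [-0.2  0.  -1.6] T [-0.05  0.09 -0.02] w 11.0 q7 2.02
shift [-0.0003 -0.0006  0.003 ] turn 0.003
```

>>> move_arm --series '[[[0,0,0.001],0],[[0,0,0.002],0],[[0,0,0.002],0]]'

```text
clock: 7.52
eef_pos: [444.8, -215.6, 105.9]
tool_rot: [3.136, -0.002, -2.854]
force: [-0.2, -0.0, -1.6]
width: 10.8
```

```bash
python3 -c "
from h import *
to(445.3,-216,103,np.pi+.285)"
```

```text
t 7.53 pos [ 444.8 -215.6  105.9] rot [ 3.136e+00 -2.000e-03 -2.854e+00] F [-0.2 -0.  -1.6] T [0.02 0.03 0.02] w 10.8 q7 2.02
shift [-0.0004 -0.0006  0.0029] turn 0.003
```

>>> move_arm --series '[[[0,0,0.001],0],[[0,0,0.002],0],[[0,0,0.002],0]]'

```text
clock: 7.9
eef_pos: [444.7, -215.5, 103.8]
tool_rot: [3.136, -0.002, -2.854]
force: [-0.1, -0.1, -1.0]
width: 11.0
```

```bash
python3 -c "
from h import *
to(445.3,-216,101,np.pi+.285)"
```

```text
t 7.9 pos [ 444.7 -215.5  103.8] rot [ 3.136e+00 -2.000e-03 -2.854e+00] F [-0.1 -0.1 -1. ] T [ 0.04  0.05 -0.01] w 11.0 q7 2.02
shift [-0.0004 -0.0007  0.0028] turn 0.003
```

>>> move_arm --series '[[[0,0,0.001],0],[[0,0,0.002],0],[[0,0,0.002],0]]'

```text
clock: 8.28
eef_pos: [444.6, -215.5, 101.7]
tool_rot: [3.136, -0.002, -2.854]
force: [-0.2, -0.1, -2.1]
width: 10.6
```

```bash
python3 -c "
from h import *
to(445.3,-216,101,np.pi+.285)"
```

```text
t 8.28 pos [ 444.6 -215.5  101.7] rot [ 3.136e+00 -2.000e-03 -2.854e+00] F [-0.2 -0.1 -2.1] T [-0.03 -0.01  0.06] w 10.6 q7 2.02
shift [-0.0005 -0.0007  0.0007] turn 0.003
```

>>> move_arm --series '[[[0,0,0.0005],0],[[0,0,0.001],0],[[0,0,0.0015],0],[[0,0,0.0015],0]]'

```text
clock: 8.78
eef_pos: [444.6, -215.5, 100.4]
tool_rot: [3.136, -0.002, -2.854]
force: [-0.9, -0.1, 1.3]
width: 10.7
```

```bash
python3 -c "
from h import *
to(445.3,-216,101,np.pi+.285)
overlay('pics/c7.png')"
```

```text
t 8.78 pos [ 444.6 -215.5  100.4] rot [ 3.136e+00 -2.000e-03 -2.854e+00] F [-0.9 -0.1  1.3] T [0.02 0.02 0.  ] w 10.7 q7 2.02
shift [-0.0006 -0.0007 -0.0007] turn 0.003
[ 524.73842692 -191.79071595] 99.551494336002
```

View pics/c7.png

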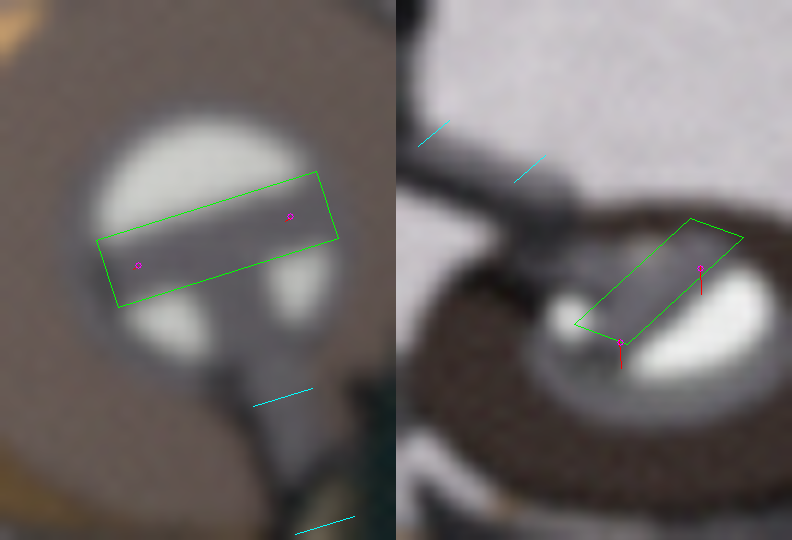

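The pins are seated: the head lies on the face and force rose only about 3 N, at TCP z 100.4. Now I'll raise 1 mm and turn clockwise about the spindle in small arcs (radius 83.7 mm).

>>> move_arm --series '[[[-0.0002,0.005,-0.001],0.06],[[-0.0006,0.01,-0.001],0.12],[[-0.0014,0.015,-0.001],0.18],[[-0.0024,0.0199,-0.001],0.24],[[-0.0037,0.0247,-0.001],0.3]]'

```text
clock: 9.5
eef_pos: [441.7, -190.8, 101.4]
tool_rot: [3.137, -0.003, 3.128]
force: [1.7, -0.9, -2.5]
width: 10.8
```

```bash
cat >> h.py <<'E'
def arc(da,c=(525,-192),L=83.7,z=101.4):
    s=read_state();th=s["tool_rot"][2]+np.pi;n=th-da
    print('spanner yaw',round((th+np.pi)%(2*np.pi)-np.pi,3))
    to(c[0]-L*np.cos(n),c[1]-L*np.sin(n),z,n+np.pi)
E
python3 -c "
from h import *
arc(0);arc(.3)"
```

```text
spanner yaw -0.014
t 9.5 pos [ 441.7 -190.8  101.4] rot [ 3.137e+00 -3.000e-03  3.128e+00] F [ 1.7 -0.9 -2.5] T [-0.2  -0.16  0.1 ] w 10.8 q7 1.78
shift [ 0.0004 -0.0001 -0.    ] turn -0.0
spanner yaw -0.014
t 9.5 pos [ 441.7 -190.8  101.4] rot [ 3.137e+00 -3.000e-03  3.128e+00] F [ 1.7 -0.9 -2.5] T [-0.2  -0.16  0.1 ] w 10.8 q7 1.78
shift [-0.0033  0.0247  0.0001] turn 0.3
```

>>> move_arm --series '[[[0.0,0.005,0],0.06],[[-0.0004,0.01,0],0.12],[[-0.0011,0.015,0],0.18],[[-0.0021,0.0199,0],0.24],[[-0.0034,0.0247,0],0.3]]'

```text
clock: 10.12
eef_pos: [445.6, -166.1, 101.4]
tool_rot: [3.139, -0.004, 2.826]
force: [0.5, -0.2, -2.0]
width: 11.1
```

```bash
python3 -c "
from h import *
arc(.25)"
```

```text
spanner yaw -0.315
t 10.12 pos [ 445.6 -166.1  101.4] rot [ 3.139 -0.004  2.826] F [ 0.5 -0.2 -2. ] T [-0.08  0.08  0.05] w 11.1 q7 1.54
shift [-0.0024  0.0207  0.    ] turn 0.25
```

>>> move_arm --series '[[[-0.0001,0.0042,0],0.05],[[-0.0004,0.0084,0],0.1],[[-0.0009,0.0125,0],0.15],[[-0.0016,0.0166,0],0.2],[[-0.0024,0.0207,0],0.25]]'

```text
clock: 10.75
eef_pos: [454.3, -147.2, 101.3]
tool_rot: [3.14, -0.005, 2.575]
force: [-0.1, -1.2, -1.6]
width: 10.5
```

```bash
python3 -c "
from h import *
arc(.2)"
```

```text
spanner yaw -0.566
t 10.75 pos [ 454.3 -147.2  101.3] rot [ 3.14  -0.005  2.575] F [-0.1 -1.2 -1.6] T [-0.15  0.03  0.09] w 10.5 q7 1.34
shift [-0.0017  0.0167 -0.0001] turn 0.2
```

>>> move_arm --series '[[[-0.0001,0.0034,0],0.04],[[-0.0003,0.0067,0],0.08],[[-0.0006,0.01,0],0.12],[[-0.0011,0.0133,0],0.16],[[-0.0017,0.0166,0],0.2]]'

```text
clock: 11.38
eef_pos: [464.6, -133.9, 101.3]
tool_rot: [3.141, -0.005, 2.373]
force: [-2.5, -1.1, -0.7]
width: 10.4
```

```bash
python3 -c "
from h import *
arc(.1)"
```

```text
spanner yaw -0.769
t 11.38 pos [ 464.6 -133.9  101.3] rot [ 3.141 -0.005  2.373] F [-2.5 -1.1 -0.7] T [-0.21  0.22  0.13] w 10.4 q7 1.18
shift [-0.0005  0.0086 -0.0001] turn 0.1
```

The moment about the spindle, Tz + r×F, was about 0.18 N m in the play and is 0.34 N m now, so the nut itself is turning. Continue and watch it rise.

>>> move_arm --series '[[[0,0.0021,0],0.025],[[-0.0001,0.0042,0],0.05],[[-0.0003,0.0063,0],0.075],[[-0.0005,0.0084,0],0.1],[[-0.0005,0.0084,0],0.1]]'

```text
clock: 12.0
eef_pos: [470.7, -128.1, 101.2]
tool_rot: [-3.141, -0.005, 2.272]
force: [-1.0, -0.8, -1.5]
width: 10.8
```

```bash
cat >> h.py <<'E'
def mz(n=8):
    v=[]
    for _ in range(n):
        get_image('top');s=read_state();r=(s["eef_pos"][:2]-[525,-192])/1000;F=s["force"];v.append(s["torque"][2]+r[0]*F[1]-r[1]*F[0])
    print("Mz",np.mean(v).round(3),np.std(v).round(3))
E
python3 -c "
from h import *
mz(4);arc(.06)"
```

```text
Mz 0.228 0.078
spanner yaw -0.869
t 12.2 pos [ 470.7 -128.1  101.2] rot [-3.142 -0.005  2.273] F [-1.7  1.2 -0.4] T [-0.07  0.24  0.16] w 10.9 q7 1.1
shift [-0.0003  0.0053 -0.0002] turn 0.06
```

>>> move_arm --series '[[[0,0.0017,0],0.02],[[-0.0001,0.0034,0],0.04],[[-0.0002,0.0051,0],0.06],[[-0.0002,0.0051,0],0.06]]'

```text
clock: 12.7
eef_pos: [474.7, -124.9, 101.2]
tool_rot: [-3.141, -0.005, 2.212]
force: [-2.1, -1.4, 0.7]
width: 10.8
```

```bash
python3 -c "
from h import *
mz(4);arc(.06)"
```

```text
Mz 0.281 0.036
spanner yaw -0.929
t 12.9 pos [ 474.6 -124.9  101.2] rot [-3.141 -0.005  2.213] F [-1.9 -0.4 -0.4] T [-0.11  0.33  0.14] w 10.9 q7 1.06
shift [-0.0003  0.0052 -0.0002] turn 0.06
```

>>> move_arm --series '[[[0,0.0017,0],0.02],[[-0.0001,0.0034,0],0.04],[[-0.0002,0.0051,0],0.06],[[-0.0002,0.0051,0],0.06]]'

```text
clock: 13.4
eef_pos: [478.8, -122.0, 101.2]
tool_rot: [-3.141, -0.006, 2.153]
force: [-2.0, -0.1, -0.3]
width: 10.8
```

```bash
python3 -c "
from h import *
mz(4);arc(.06)"
```

```text
Mz 0.279 0.049
spanner yaw -0.989
t 13.6 pos [ 478.8 -122.   101.2] rot [-3.141 -0.006  2.153] F [-3.9 -0.9 -1. ] T [-0.12  0.42  0.04] w 10.7 q7 1.01
shift [-0.0003  0.0051 -0.0002] turn 0.06
```

>>> move_arm --series '[[[0,0.0017,0],0.02],[[-0.0001,0.0034,0],0.04],[[-0.0002,0.0051,0],0.06],[[-0.0002,0.0051,0],0.06]]'

```text
clock: 14.1
eef_pos: [483.0, -119.3, 101.1]
tool_rot: [-3.14, -0.006, 2.093]
force: [-2.6, -0.4, -0.9]
width: 10.5
```

```bash
python3 -c "
from h import *
mz(4);arc(.06)"
```

```text
Mz 0.317 0.031
spanner yaw -1.049
t 14.3 pos [ 483.  -119.4  101.2] rot [-3.14  -0.006  2.093] F [-3.2 -0.3  0.1] T [-0.18  0.58  0.12] w 10.7 q7 0.96
shift [-0.0003  0.0052 -0.0002] turn 0.06
```

>>> move_arm --series '[[[0,0.0017,0],0.02],[[-0.0001,0.0034,0],0.04],[[-0.0002,0.0051,0],0.06],[[-0.0002,0.0051,0],0.06]]'

```text
clock: 14.8
eef_pos: [487.3, -117.0, 101.1]
tool_rot: [-3.139, -0.006, 2.033]
force: [-4.3, -1.2, -0.8]
width: 10.6
```

```bash
python3 -c "
from h import *
mz(6);arc(.06)
overlay('pics/c8.png',boxes=(('top',358,235),('scene',246,228)))"
```

```text
Mz 0.493 0.062
spanner yaw -1.109
t 15.1 pos [ 487.3 -117.   101.1] rot [-3.14  -0.006  2.033] F [-4.3 -1.1  0.2] T [-0.26  0.8   0.22] w 10.7 q7 0.92
shift [-0.0004  0.0053 -0.0003] turn 0.06
[ 524.59307194 -191.8366    ] 100.34842671171533
```

View pics/c8.png

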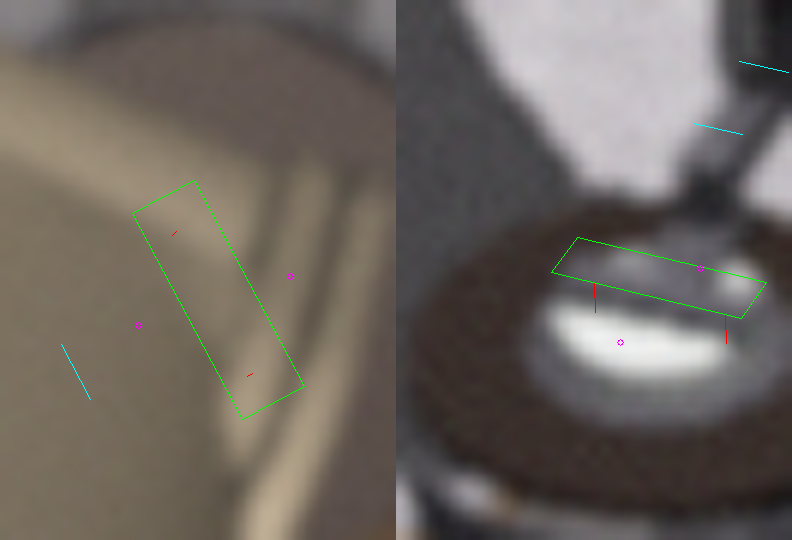

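The moment rose to 0.49 N m, so the nut is on its stop, and the scene view shows the head still flat on the nut at (650,270 in the crop). I'll confirm with one tiny extra turn.

>>> move_arm --series '[[[0,0.0009,0],0.01],[[0,0.0017,0],0.02],[[0,0.0017,0],0.02]]'

```text
clock: 15.58
eef_pos: [488.8, -116.3, 101.1]
tool_rot: [-3.139, -0.006, 2.013]
force: [-4.8, -0.3, 0.0]
width: 10.8
```

```bash
python3 -c "
from h import *
mz(6);arc(-.06)"
```

```text
Mz 0.586 0.076
spanner yaw -1.129
t 15.88 pos [ 488.8 -116.3  101.1] rot [-3.14  -0.006  2.013] F [-4.8 -0.1 -0.4] T [-0.39  0.87  0.18] w 10.8 q7 0.9
shift [-0.0004 -0.0047 -0.0003] turn -0.06
```

Slope is about 4.5 N m/rad, so the stop is confirmed. I'll back off a little to free the pins, then lift.

>>> move_arm --series '[[[-0.0001,-0.0024,0],-0.03],[[-0.0003,-0.0047,0],-0.06],[[-0.0003,-0.0047,0],-0.06]]'

```text
clock: 16.25
eef_pos: [484.6, -118.5, 101.2]
tool_rot: [-3.14, -0.006, 2.073]
force: [-4.4, 0.3, -0.1]
width: 10.8
```

```bash
python3 -c "
from h import *
mz(6);arc(-.03)"
```

```text
Mz 0.374 0.068
spanner yaw -1.069
t 16.55 pos [ 484.7 -118.5  101.1] rot [-3.14  -0.006  2.073] F [-4.1  0.6  0.7] T [-0.16  0.89  0.04] w 10.5 q7 0.95
shift [-0.0002 -0.0025 -0.0003] turn -0.03
```

>>> move_arm --series '[[[-0.0001,-0.0024,0],-0.03],[[-0.0003,-0.0049,0],-0.06],[[-0.0003,-0.0049,0],-0.06]]'

```text
clock: 16.92
eef_pos: [480.6, -121.0, 101.2]
tool_rot: [-3.141, -0.006, 2.133]
force: [-4.0, 0.2, 0.1]
width: 10.6
```

```bash
python3 -c "
from h import *
mz(6);arc(-.03)"
```

```text
Mz 0.162 0.032
spanner yaw -1.009
t 17.23 pos [ 480.5 -121.   101.1] rot [-3.14  -0.006  2.133] F [-4.7  1.2 -0.3] T [ 0.05  0.8  -0.08] w 11.0 q7 1.0
shift [-0.0001 -0.0027 -0.0003] turn -0.03
```

>>> move_arm --series '[[[0.0004,-0.002,0],-0.015],[[0.0007,-0.0034,0],-0.03],[[0.0007,-0.0034,0],-0.03]]'

```text
clock: 17.6
eef_pos: [478.2, -122.4, 101.3]
tool_rot: [3.141, -0.005, 2.163]
force: [-0.7, 0.2, -1.0]
width: 10.8
```

```bash
python3 -c "
from h import *
mz(6);arc(-.03)"
```

```text
Mz 0.083 0.032
spanner yaw -0.979
t 17.9 pos [ 478.1 -122.4  101.3] rot [-3.141 -0.005  2.163] F [ 0.2 -0.7 -0.6] T [-0.11 -0.09  0.05] w 10.6 q7 1.02
shift [-0.0003 -0.0024 -0.0001] turn -0.03
```

Relieved to nearly zero. Lift straight up.

>>> move_arm --series '[[[0,0,-0.002],0],[[0,0,-0.005],0],[[0,0,-0.01],0],[[0,0,-0.025],0],[[0,0,-0.05],0]]'

```text
clock: 18.52
eef_pos: [477.7, -122.4, 152.2]
tool_rot: [-3.141, -0.006, 2.163]
force: [-0.1, -0.1, -2.1]
width: 11.1
```

```bash
python3 -c "
from h import *
overlay('pics/c9.png',boxes=(('scene',246,210),('scene',246,234)))
to(557.2,168.3,165,3.018)"
```

```text
[ 524.31438776 -191.8237073 ] 151.35880725711556
t 18.62 pos [ 480.1 -123.1  154.1] rot [ 3.138e+00 -1.000e-03  2.163e+00] F [ 0.3 -0.4 -1.5] T [-0.02 -0.04 -0.  ] w 10.8 q7 0.99
shift [ 0.1988  0.2267 -0.0098] turn -0.855
```

View pics/c9.png

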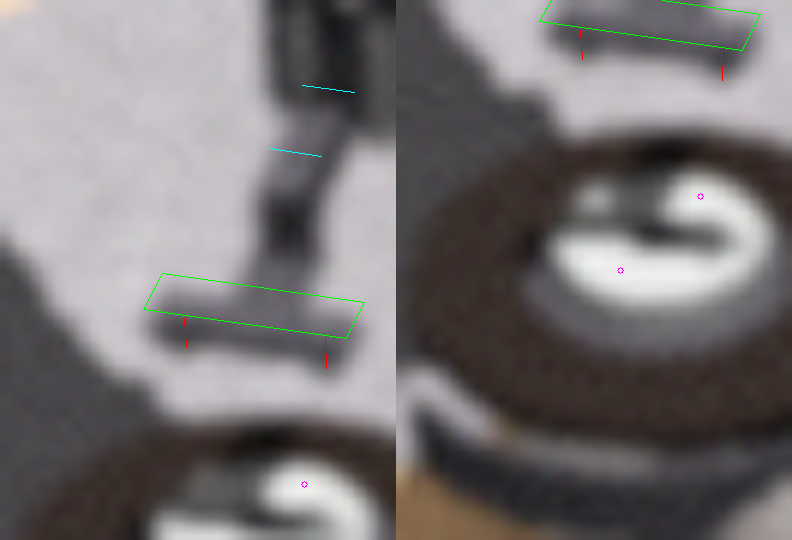

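The spanner is clear of the nut and level in the grip, with the same overlay offset as before, so it has not slipped. Return to the rest.

>>> move_arm --series '[[[0.018,0.02,-0.002],-0.08],[[0.045,0.05,-0.004],-0.2],[[0.075,0.085,-0.006],-0.34],[[0.105,0.12,-0.008],-0.46],[[0.13,0.15,-0.009],-0.56]]'

```text
clock: 19.25
eef_pos: [532.1, 70.5, 163.9]
tool_rot: [3.137, 0.001, 2.727]
force: [1.3, 0.1, -1.7]
width: 10.9
```

```bash
python3 -c "
from h import *
to(557.2,168.3,165,3.018)"
```

```text
t 19.25 pos [532.1  70.5 163.9] rot [3.137e+00 1.000e-03 2.727e+00] F [ 1.3  0.1 -1.7] T [-0.05 -0.02 -0.06] w 10.9 q7 1.05
shift [ 0.0164  0.0997 -0.0007] turn -0.291
```

>>> move_arm --series '[[[0.006,0.035,0],-0.1],[[0.011,0.065,0],-0.19],[[0.015,0.09,0],-0.26],[[0.0164,0.0997,0],-0.291],[[0.0164,0.0997,0],-0.291]]'

```text
clock: 19.88
eef_pos: [557.1, 168.1, 164.0]
tool_rot: [3.138, 0.002, 3.018]
force: [-0.1, -0.1, -1.9]
width: 10.7
```

>>> move_arm --series '[[[0,0,0],0],[[0,0,0],0]]'

```text
clock: 20.12
eef_pos: [557.1, 166.6, 164.0]
tool_rot: [3.139, 0.002, 3.016]
force: [-0.7, -0.0, -1.3]
width: 10.8
```

```bash
python3 -c "
from h import *
to(557.2,168.3,60,3.018)"
```

```text
t 20.12 pos [557.1 166.6 164. ] rot [3.139e+00 2.000e-03 3.016e+00] F [-0.7 -0.  -1.3] T [-0.03  0.04  0.  ] w 10.8 q7 1.12
shift [0.0002 0.0015 0.104 ] turn -0.002
```

>>> move_arm --series '[[[0,0.001,0.03],0],[[0,0.001,0.065],0],[[0,0.001,0.09],0],[[0,0.001,0.104],0],[[0,0.001,0.104],0]]'

```text
clock: 20.75
eef_pos: [557.0, 167.2, 59.5]
tool_rot: [3.14, 0.0, 3.015]
force: [0.8, 0.4, -1.3]
width: 10.8
```

```bash
python3 -c "
from h import *
to(557.2,168.3,42,3.018)"
```

```text
t 20.75 pos [557.  167.2  59.5] rot [3.14  0.    3.015] F [ 0.8  0.4 -1.3] T [0.02 0.05 0.01] w 10.8 q7 1.11
shift [-0.0001  0.0011  0.0175] turn -0.003
```

>>> move_arm --series '[[[0,0.0005,0.007],0],[[0,0.001,0.013],0],[[0,0.001,0.0165],0],[[0,0.001,0.0175],0],[[0,0.001,0.0175],0]]'

```text
clock: 21.38
eef_pos: [557.2, 168.2, 42.0]
tool_rot: [3.14, 0.0, 3.016]
force: [0.3, -0.9, -1.6]
width: 11.1
```

```bash
python3 -c "
from h import *
to(557.2,168.3,41,3.018)"
```

```text
t 21.38 pos [557.2 168.2  42. ] rot [3.14  0.    3.016] F [ 0.3 -0.9 -1.6] T [0.08 0.06 0.  ] w 11.1 q7 1.11
shift [-0.      0.0001  0.001 ] turn -0.002
```

>>> move_arm --series '[[[0,0,0.0006],0],[[0,0,0.0012],0],[[0,0,0.0015],0],[[0,0,0.0015],0]]'

```text
clock: 21.88
eef_pos: [557.3, 168.3, 40.8]
tool_rot: [3.14, 0.001, 3.015]
force: [0.2, -0.3, 1.3]
width: 10.9
```

```bash
python3 -c "
from h import *
to(557.2,168.3,40,3.018)"
```

```text
t 21.88 pos [557.3 168.3  40.8] rot [3.140e+00 1.000e-03 3.015e+00] F [ 0.2 -0.3  1.3] T [-0.1   0.1  -0.02] w 10.9 q7 1.11
shift [0.0001 0.     0.0008] turn -0.003
```

Touching down on the cleats (force −1.6 → +1.3 N). Release and rise.

>>> move_arm --series '[[[0,0,0],0],[[0,0,0],0],[[0,0,0],0],[[0,0,0],0],[[0,0,0],0]]' --claw 0.6

```text
clock: 22.5
eef_pos: [557.3, 168.3, 40.8]
tool_rot: [3.14, 0.001, 3.015]
force: [0.2, 0.4, -0.6]
width: 51.0
```

>>> move_arm --series '[[[0,0,-0.01],0],[[0,0,-0.04],0],[[0,0,-0.08],0],[[0,0,-0.13],0],[[0,0,-0.18],0]]'

```text
clock: 23.12
eef_pos: [556.9, 168.0, 223.0]
tool_rot: [3.14, 0.001, 3.016]
force: [0.2, 0.2, 0.3]
width: 51.4
```

>>> move_arm --series '[[[0.02,0.02,0],0],[[0.05,0.06,0],0],[[0.08,0.11,0],0],[[0.1,0.15,0],0],[[0.1,0.15,0],0]]'

```text
clock: 23.75
eef_pos: [474.0, 334.3, 223.9]
tool_rot: [3.137, 0.0, 3.023]
force: [-0.8, -0.4, 0.7]
width: 51.3
```

```bash
python3 -c "
from h import *
to(557.2,168.3,40,3.018)
crops([('top',203,211),('scene',344,203)],'pics/c10.png',8,50,74)"
```

```text
t 23.75 pos [474.  334.3 223.9] rot [3.137 0.    3.023] F [-0.8 -0.4  0.7] T [-0.03  0.01  0.01] w 51.3 q7 0.8
shift [-0.1022 -0.1559  0.1832] turn 0.005
```

View pics/c10.png

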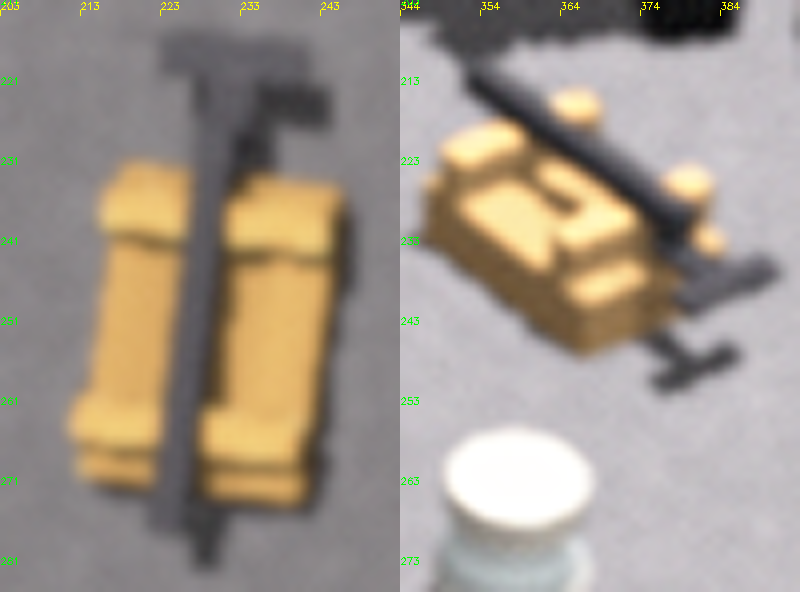

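The spanner lies on both cleats, within about 1 px of where it started: head at about (231.7,218) and tail at (223.5,277) in top. The gripper is clear of everything, so I'll hand in.

```bash
python3 -c "
from cell import *
print(finish_job())"
```

```text
the job is handed in; nothing more can be done
None
```

The nut is tight against its stop and the spanner is back on both cleats of its rest. The job was handed in at about 24 s of the 72 s allowed; no verdict is reported.

- **Pins in:** both pins went into the holes at the first try, with about 3 N of contact when the head touched the nut's face.
- **Turning:** I turned the spanner about 1.4 rad clockwise. The moment about the spindle was about 0.18 N m in the play and about 0.3 N m while the nut turned. It then rose to 0.49 and 0.59 N m at about 4.5 N m/rad, which matches the stop. I then backed the spanner off to about 0.1 N m and lifted it straight out.
- **Putting back:** the last picture shows the spanner on both cleats, head at the original end, within about 1 pixel (2–3 mm) of where it started. The gripper was open and well clear.

**What disagreed or was not checked:**
- The cameras put heights 2–3 mm too low, but touch agreed with the given heights.
- The stop came about 0.2 rad later than my estimate from the grinder's direction in the picture, so I relied on the measured torque. I did not measure the nut's angle directly.
- I did not photograph the other loose objects again at the end. No unexpected forces showed up in the readings.

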